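Dial the preset code on the bench counter and load it

TASK

On the bench counter with three thumbwheels, dial the code 4-1-3 (left, middle, right, as seen from the robot), each wheel's white bar standing at its number, and only then press the load button in front of the wheels well down and let it go. Work the wheels and button gently, with no more than 20 N of force, and leave the two-wheel timer's setting and the other things on the bench as they are.

Things in the scene. Friction and masses are not known exactly. Their poses are not given: they have to be found in the camera images.
- counter: the counter: off-white fixed case, 200 (x) x 220 (y) x 70 high; origin under its centre, front faces -x (to the robot, small yaw). Its lid carries a grey bank, 76 (x) x 128 (y), with three wheels in a row along y at y = +36 (left), 0 (middle), -36 (right). The bank was shimmed by hand: off by up to 3 in x, 3 in y, 0.03 rad in yaw, and standing 0 to 24 higher than nominal, unmeasured
- bank_seat (a point): nominal centre of the middle wheel's axle, fixed to the counter, 75 above the bench; x, y as the counter's. The real axles lie 0 to 24 higher (feel for it). From the axles up: wheel tops +24, low ridged cheeks between wheels +16, grey bank surface +4
- wheel_left (a joint): left wheel (+y side), rad = number x 0.5236; numbers 0 to 5, every 30 degrees (ticks on the cheeks), stops past 0 and 5. Dark wheel, radius 24, width 22. The white bar across its rim shows the number: at 0 it leans 75 degrees from upright to the counter's -x, at 5 75 degrees to +x (2.5 would be upright). Pushing the wheel's top to +x raises the number, 12.6 mm of rim each
- wheel_middle (a joint): middle wheel, built and read as the left one. Each axle is sprung: pressed down it yields from about 2 N, then 1.5 N per mm, to a hard stop after 6 mm (about 11 N), where force rises steeply. A fingertip pressed on the wheel's top with 6 to 10 N and moved along x turns it by friction; with much less it slips
- wheel_right (a joint): right wheel (-y side), built and read as the left one. The wheels turn stiffly (about 2 N at the rim, no clicks), stay where they are left, and may start between two numbers; a wheel counts as set when it is nearest its number by a clear margin
- load_button (a joint): travel of the load button, m: 0 is up, 0.007 fully down; it registers beyond 0.004; springs back by itself. About 1 N to start it, 4 N at 0.004, 6 N fully down
- load_top (a point): centre of the load button's top: grey round button, 24 across, on the counter's lid 72 in front of the wheel axles, its top 18 above the lid (88 above the bench); pressed straight down
- timer: the neighbouring timer: case like the counter's but with only two wheels (y = +18 and -18, tops at z = 110) and a fixed black stud; not to be touched; origin under its centre. The two cases may stand either way round on the bench
- timer_mark_a (a point): white bar on the rim of the timer's left wheel (stays where it is left)
- timer_mark_b (a point): white bar on the rim of the timer's right wheel
- adapter: two-pin plug adapter, black block 30 x 24 x 14 with two brass pins, 28 high, loose on the rear left corner of the counter's lid (bystander; origin under its centre as it lies)
- cap_nut: turned aluminium cap nut, 24 across, 22 high, loose on the timer's lid (bystander; origin under its centre as it lies)
- meter: handheld multimeter lying on its back, 150 x 76 x 34 plus a knob 6 high (bystander; origin under its centre as it lies)
- driver: screwdriver lying on the bench (bystander; origin under its centre as it lies)
- weight: steel calibration weight, 38 across, 54 high (bystander; origin under its centre as it lies)
- mug: white mug, 76 across, 90 high (bystander; origin under its centre as it lies)
- parts_tray: open grey parts tray, 120 x 90 x 30 (bystander; origin under its centre as it lies)

How it is judged:
By the outcome, as a careful person would: the job done as asked, in the order asked, and still so for the second after the job is handed in, with the robot touching nothing.
It also fails if it takes over 64 s, if anything falls off the work surface, if the arm or the gripper's body presses on something with over 40 N, if the wrist force passes 120 N, or if a joint passes its speed limit or range.

ROBOT

A 6-joint arm with a two-finger parallel gripper is mounted at the origin on the work surface. World frame = base frame: x ahead of the robot, y to its left, z up, the work surface at z = 0. Lengths are in mm, angles in rad, forces in N, time in s.
With the tool pointing down it reaches from about 350 to 775 mm from the base axis. Payload 7.3 kg.
Tool frame: the origin (TCP) lies at the very end of the fingers, on their centre line; the grasp point (between the pads) lies 19 mm behind it; z points along the fingers, y is the line along which they close (so a half turn about z gives the same grasp; the last joint's range is limited). The gripper opens to 92 mm and grips with 3 to 60 N. Pads are 19 mm wide; open, the fingers measure 130 mm over their backs; the gripper's body (75 mm by 190 mm) begins 47 mm behind the grasp point.
Start: joints at [0.979, 0.342, 1.524, -0, 1.275, -0.146], TCP at [226.358, 473.716, 226.741] pointing down, gripper open.
Joint ranges: [-2.53, 2.53], [-0.77, 2.02], [0.04, 2.7], [-1, 4.14], [0.28, 2.66], [-3.11, 3.11]. Speed limits (rad/s): [2.57, 2.57, 3.14, 3.14, 3.14, 3.14].

INTERFACE

Orientations are given as [roll, pitch, yaw] about the fixed x, y, z axes, in that order (R = Rz(yaw) Ry(pitch) Rx(roll)).
In Python, from plant import get_obs, vision, workorder gives the robot as it stands.
- The arm moves only by the shell command python3 -m pendant 'ROWS' [OPENING]. ROWS is a JSON object of lists of equal length, an entry for each row: "dp": the shift along the tool's x, y, z in m, a list of three; "rotation": the turn, a rotation vector about the tool's x, y, z in rad, a list of three. A call has 1 to 8 rows; each row is the pose to reach, as a shift and turn from the pose commanded when the call began, along the tool's axes at that moment; what a row does not reach only later rows make up. A row lasts 1/8 s, in which the tool goes at most 62.5 mm and 10.7 degrees, less where a joint would pass 70% of its speed; a pose out of reach is approached as far as the arm can. A call with a gripper value outside its range is refused whole. OPENING is the finger opening in m, from 0 to 0.0918, set as the call begins (- or left out, the last holds). The fingers move at their own pace and stop on an object; the grip force is fixed at half the most. Time passes only in rows, so rows that repeat a pose let the fingers close. It gives the time, the measured TCP pose, the force, the opening and the grip force at its end, in the units of the state.
- get_obs(): the state, without advancing time (a new reading comes with each control period).
- vision.capture(name): name is "scene" or "top" or "wrist"; returns a dict with "pixels" (480x640x3 uint8, red, green, blue), "vfov" (degrees; the focal length in pixels is half the picture's height over the tangent of half this angle, whatever the lens; pixels are square), "cx", "cy" (the principal point, pixels), "pose" (4x4, takes a point from camera to world coordinates); the wrist camera has in their place "T_tool_cam" (4x4, takes a point from camera to tool coordinates, whose origin is the TCP and whose axes are the flange's). Camera axes: x right, y up, looking along -z (the intrinsics and any distortion apply to the point x, -y, -z); pixel columns grow to the right and rows downward; lengths in mm; the calibration is good to about 2 mm. A picture is of the moment at which its call begins: read the wrist's pose just before it. There is no depth.
- workorder.close_job(): hands the job in; it is judged then, once.
The state is a dict: "time": time; "joint_positions": joint angles; "dq": joint speeds; "tau": joint torques, N m; "tool_pos": TCP position; "tcp_rot": TCP orientation; "contact_force": force on the tool from outside, world axes, zero at the start; "moment": the same for the moment, N m; "grip_width": finger opening in mm; "finger_force": force on a finger pad.
Only numpy, scipy, OpenCV 4.12 (cv2) and the standard library are available. Lean on these libraries where they do the work, as an engineer would, in place of code of your own. Each camera call takes 0.05 s, during which the arm holds its last target. There are 200 camera calls.

## Working session

There is one attempt and no reset: what is moved stays moved. The work goes in short steps, Python scripts to look and compute and a shell command to move; the robot and the scene stay as the last step left them, time stands still between calls to the robot, and variables do not carry over. Pictures are saved under pics/ and viewed, at most 10 in all, crops included, and the job is handed in when it is done.

```bash
mkdir -p pics; cat > h.py <<'E'
import numpy as np, cv2, json, pickle
from plant import get_obs, vision, workorder
def snap(n,fn):
    o=get_obs(); c=vision.capture(n); c['obs']=o
    cv2.imwrite('pics/'+fn+'.png',c['pixels'][:,:,::-1]); pickle.dump(c,open('pics/'+fn+'.pkl','wb')); return c
def load(fn): return pickle.load(open('pics/'+fn+'.pkl','rb'))
E
python3 - <<'E'
from h import *
for n in ('scene','top','wrist'):
    c=snap(n,n+'0'); print({k:(v if k!='pixels' else v.shape) for k,v in c.items()})
a=load('scene0')['pixels'];b=load('top0')['pixels']
E
```

```text
{'pixels': (480, 640, 3), 'vfov': 55.052242179693614, 'cx': 324.0236560682185, 'cy': 237.69716382653968, 'pose': array([[-4.34411883e-01, -6.29146639e-01,  6.44562505e-01,
         1.17366182e+03],
       [ 9.00704077e-01, -3.00016530e-01,  3.14200968e-01,
         3.34733795e+02],
       [-4.29907711e-03,  7.17052710e-01,  6.97005688e-01,
         8.57522835e+02],
       [ 0.00000000e+00,  0.00000000e+00,  0.00000000e+00,
         1.00000000e+00]]), 'obs': {'time': 0.0, 'joint_positions': array([ 9.79012905e-01,  3.42686612e-01,  1.52506627e+00, -1.13765932e-05,
        1.27539948e+00, -1.45996603e-01]), 'dq': array([-6.57321097e-04, -6.71821390e-04,  4.55185648e-05,  3.65641494e-04,
       -7.92161840e-05, -1.45734945e-03]), 'tau': array([-5.41553181e-04, -4.31243491e+01, -2.44224930e+01,  7.16901803e-02,
        5.59424073e-02, -1.41549922e-04]), 'tool_pos': array([226.10132119, 473.33950288, 226.0465227 ]), 'tcp_rot': array([-3.14004795e+00, -2.16141474e-04,  2.69580899e+00]), 'contact_force': array([ 0.36939482,  1.62190514, -0.01787209]), 'moment': array([ 0.02793415, -0.006690
[... 1677 characters left out ...]
0]]), 'obs': {'time': 0.1, 'joint_positions': array([ 9.79000113e-01,  3.42661256e-01,  1.52487905e+00, -8.71489499e-06,
        1.27538483e+00, -1.45973184e-01]), 'dq': array([-0.00045151, -0.00139126, -0.00360326, -0.00087234,  0.00107342,
       -0.00030261]), 'tau': array([ 1.54776197e-03, -4.32006419e+01, -2.44693744e+01,  7.19139352e-02,
        5.26839180e-02, -6.85971054e-05]), 'tool_pos': array([226.15871999, 473.41444848, 226.12500367]), 'tcp_rot': array([-3.14027313e+00, -1.85571821e-04,  2.69577204e+00]), 'contact_force': array([ 0.37505773,  0.9301278 , -0.61834681]), 'moment': array([-0.04703991, -0.01474822, -0.00421303]), 'finger_force': 0.0, 'grip_width': 92.08313635867235}}
```

View pics/scene0.png

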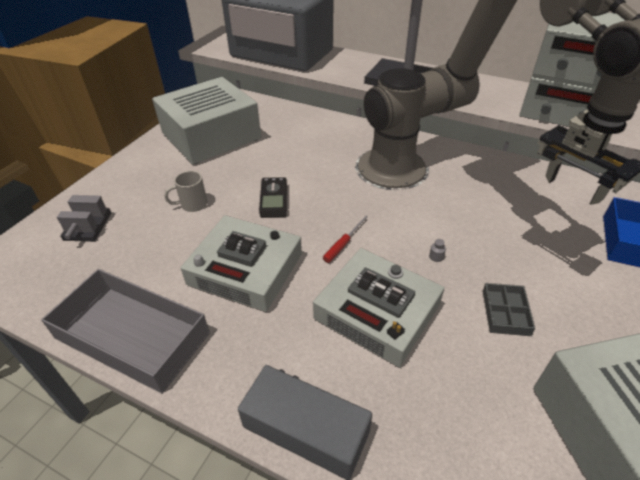

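View pics/top0.png

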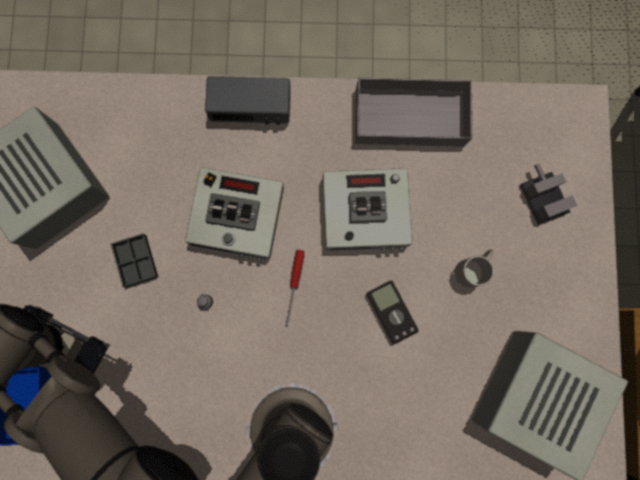

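The scene view shows the counter (three wheels) at about (380,300), its button at (396,270) and the adapter at (397,330). In the top view the counter's bank is at (232,211), its button at (228,239) and the timer is to the right at (367,208). The arm is at the lower left.

```bash
cat >> h.py <<'E'
from scipy.spatial.transform import Rotation as Ro
def T_tool(o):
    T=np.eye(4);T[:3,:3]=Ro.from_euler('xyz',o['tcp_rot']).as_matrix();T[:3,3]=o['tool_pos'];return T
def pose(c): return c['pose'] if 'pose' in c else T_tool(c['obs'])@c['T_tool_cam']
def ray(c,u,v):
    f=240/np.tan(np.radians(c['vfov'])/2);P=pose(c)
    d=P[:3,:3]@np.array([(u-c['cx'])/f,-(v-c['cy'])/f,-1]);return P[:3,3],d/np.linalg.norm(d)
def atz(c,u,v,z):
    p,d=ray(c,u,v);return p+d*(z-p[2])/d[2]
def tri(*a):
    A=np.zeros((3,3));b=np.zeros(3);R=[ray(*x) for x in a]
    for p,d in R: M=np.eye(3)-np.outer(d,d);A+=M;b+=M@p
    X=np.linalg.solve(A,b);return X,[round(float(np.linalg.norm((np.eye(3)-np.outer(d,d))@(X-p))),1) for p,d in R]
def proj(c,X):
    f=240/np.tan(np.radians(c['vfov'])/2);q=np.linalg.inv(pose(c))@np.append(X,1)
    return c['cx']+f*q[0]/-q[2],c['cy']-f*q[1]/-q[2]
E
python3 - <<'E'
from h import *
np.set_printoptions(precision=1,suppress=True)
c=load('top0');s=load('scene0')
for p in [(203,168),(284,179),(269,258),(188,247)]: print(atz(c,*p,70))
print('button',atz(c,228,239,88),atz(s,396,269,88),tri((c,228,239),(s,396,269)))
print('mid',atz(c,232,210,100))
o=get_obs();print(o['tool_pos'],T_tool(o)[:3,:3])
E
```

```text
[664.5 245.6  70. ]
[640.7  34.8  70. ]
[434.9  66.5  70. ]
[457.5 273.4  70. ]
button [478.3 170.   88. ] [483.2 177.   88. ] (array([478.4, 173.3,  81.5]), [2.5, 2.5])
mid [550.4 161.5 100. ]
[226.2 473.4 226.2] [[-0.9  0.4 -0. ]
 [ 0.4  0.9 -0. ]
 [ 0.  -0.  -1. ]]
```

```bash
python3 -m pendant '{"dp":[[-0.054,-0.018,0],[-0.107,-0.037,0],[-0.161,-0.055,0],[-0.214,-0.074,0],[-0.268,-0.092,0],[-0.321,-0.111,0],[-0.375,-0.129,0],[-0.428,-0.148,0]],"rotation":[[0,0,0.16],[0,0,0.32],[0,0,0.48],[0,0,0.64],[0,0,0.80],[0,0,0.96],[0,0,1.12],[0,0,1.278]]}' 0
python3 -m pendant '{"dp":[[0,0,0],[0,0,0]],"rotation":[[0,0,0],[0,0,0]]}' 0
python3 - <<'E'
from h import *
c=snap('wrist','w1');print(c['obs']['tool_pos'],c['obs']['tcp_rot'],c['obs']['contact_force'])
E
```

```text
time: 1.15
tool_pos: [549.8, 154.1, 226.5]
tcp_rot: [-3.141, -0.0, 1.412]
contact_force: [1.0, 0.5, 0.2]
grip_width: 16.1
finger_force: 0.0
time: 1.4
tool_pos: [548.1, 155.8, 226.3]
tcp_rot: [-3.14, -0.0, 1.418]
contact_force: [-0.3, 0.3, 0.0]
grip_width: 0.7
finger_force: 0.0
[548.12197206 155.81285792 226.25262701] [-3.14014344e+00 -1.18279905e-04  1.41843549e+00] [-0.32854468  0.27672357  0.03972779]
```

View pics/w1.png

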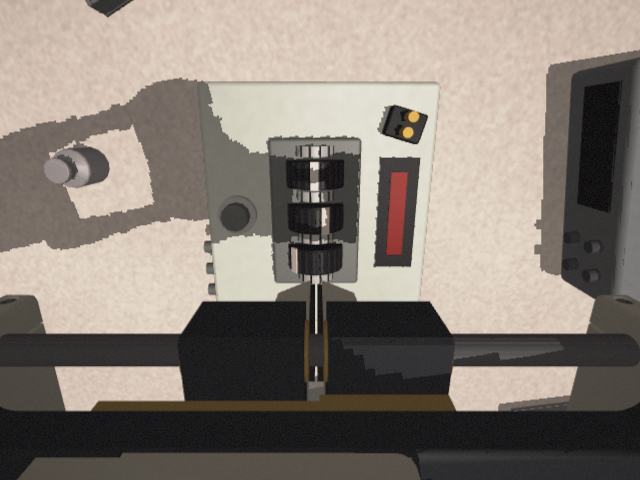

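The wrist view shows the counter: left wheel at about (315,170), middle at (315,215), right at (315,258). The button is at (236,214) and the adapter at (404,124). I'll enlarge the wheels and fingertips.

```bash
python3 - <<'E'
from h import *
p=load('w1')['pixels'][:,:,::-1]
a=cv2.resize(p[130:290,265:367],None,fx=3.75,fy=3.75,interpolation=cv2.INTER_CUBIC)
b=cv2.resize(p[270:430,265:367],None,fx=3.75,fy=3.75,interpolation=cv2.INTER_CUBIC)
cv2.imwrite('pics/w1z.png',np.hstack([a,b])); print(np.hstack([a,b]).shape)
E
```

```text
(600, 764, 3)
```

View pics/w1z.png

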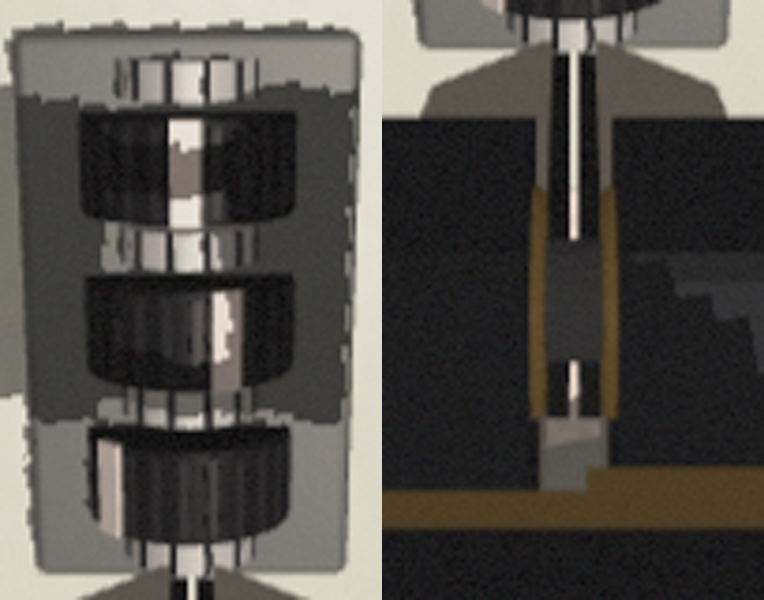

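Crop: left wheel bar near upright (about 2.5), middle bar to the right (about 3.2), right bar to the left (about 0.7). The closed fingertips are narrow along tool y and 19 mm along tool x. Next I'll take a shifted, lower view for heights.

```bash
python3 -m pendant '{"dp":[[-0.035,0,0.025],[-0.07,0,0.05],[-0.07,0,0.05],[-0.07,0,0.05]],"rotation":[[0,0,0],[0,0,0],[0,0,0],[0,0,0]]}' 0
python3 - <<'E'
from h import *
c=snap('wrist','w2');p=c['pixels'][:,:,::-1];print(c['obs']['tool_pos'],c['obs']['tcp_rot'])
a=proj(c,np.array([548,156,105]));print(a);u,v=map(int,a);v0=max(0,v-120)
q=cv2.resize(p[v0:v0+230,u-150:u+150],None,fx=2.6,fy=2.6,interpolation=cv2.INTER_CUBIC);print(u-150,v0)
cv2.imwrite('pics/w2z.png',q)
E
```

```text
time: 1.95
tool_pos: [538.1, 87.8, 177.6]
tcp_rot: [3.14, -0.001, 1.419]
contact_force: [0.6, 0.2, -0.5]
grip_width: 0.2
finger_force: 0.0
[538.09728162  87.76538779 177.57616614] [ 3.14039366e+00 -7.97215839e-04  1.41926106e+00]
(np.float64(314.92176669611734), np.float64(149.0574884768705))
164 29
```

View pics/w2z.png

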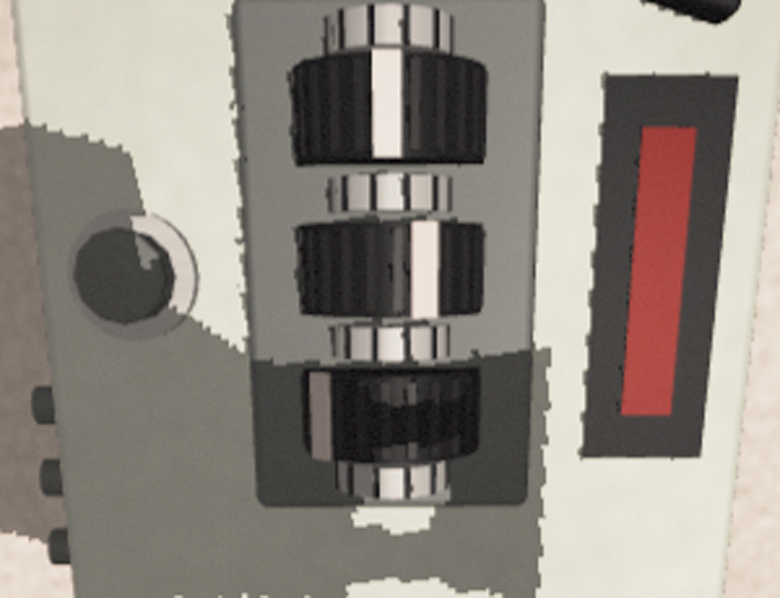

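```bash
cat > fit.py <<'E'
from h import *
from scipy.optimize import least_squares
# per wheel(left,mid,right): silL, silR, bar centre x, bar y top, bar y bottom (crop px)
D=[('w2',164,29,2.6,[(293,486,388,50,157),(297,485,425,222,317),(303,480,320.5,372,459)]),
   ('w1',265,130,3.75,[(80,297,186,117,226),(86,294,227,290,392),(90,290,110,438,535)])]
def model(p,full=False):
    x0,y0,z0,psi=p[:4];r=[]
    ex=np.array([np.cos(psi),np.sin(psi),0]);ey=np.array([-np.sin(psi),np.cos(psi),0]);ez=np.array([0,0,1.])
    for n,ou,ov,k,W in D:
        c=load(n);C=pose(c)[:3,3]
        for i,(l,rr,b,t,bo) in enumerate(W):
            A=np.array([x0,y0,z0])+ey*36*(1-i)
            # tangents in xz plane
            d=C-A;dx,dz=d@ex,d@ez;R=np.hypot(dx,dz);g=np.arctan2(dx,dz);al=np.arccos(24/R)
            pl=A+24*(np.sin(g-al)*ex+np.cos(g-al)*ez);pr=A+24*(np.sin(g+al)*ex+np.cos(g+al)*ez)
            th=p[4+i];B=A+24*(np.sin(th)*ex+np.cos(th)*ez)
            P=lambda X:(np.array(proj(c,X))-[ou,ov])*k
            r+=[(P(pl)[0]-l)/k,(P(pr)[0]-rr)/k,(P(B)[0]-b)/k,(P(B+11*ey)[1]-t)/k,(P(B-11*ey)[1]-bo)/k]
    return np.array(r)
s=least_squares(model,[548,156,85,-.15,0,.3,-.9],loss='soft_l1',x_scale=[10,10,10,.1,.1,.1,.1])
np.set_printoptions(precision=2,suppress=True)
print(s.x,'numbers',2.5+np.degrees(s.x[4:])/30);print(model(s.x).reshape(-1,5))
E
python3 fit.py
python3 - <<'E'
from h import *
c1,c2=load('w1'),load('w2')
print('button',tri((c1,236.5,215),(c2,164+124/2.6,29+274/2.6)))
E
```

```text
[549.11 165.59  80.4   -0.15  -0.02   0.35  -0.87] numbers [2.47 3.16 0.85]
[[ 0.34  0.21  0.07 -0.25 -0.28]
 [ 0.76 -0.72  0.07 -0.37  0.11]
 [ 0.24 -0.    0.1   0.36 -0.29]
 [ 0.04 -0.35 -0.09  0.68  0.27]
 [-0.32 -0.3  -0.09  0.33 -0.41]
 [-0.22  0.08 -0.11  1.03 -0.71]]
button (array([479.88122717, 175.02344975,  77.80356339]), [0.8, 0.8])
```

```bash
python3 - <<'E'
from h import *
c=load('w1');T=T_tool(c['obs'])
for x in (-9.5,0,9.5): print(x,proj(c,(T@[x,0,0,1])[:3]))
E
```

```text
-9.5 (np.float64(315.9116713231463), np.float64(320.4479594659308))
0 (np.float64(315.93149392294816), np.float64(303.0939109809561))
9.5 (np.float64(315.95196896025266), np.float64(285.16867444942733))
```

```bash
python3 -m pendant '{"dp":[[0.014,-0.001,0],[0.028,-0.002,0],[0.042,-0.003,0],[0.056,-0.004,0],[0.07,-0.005,0],[0.084,-0.006,0],[0.1,-0.006,0],[0.113,-0.006,0]],"rotation":[[0,0,0.18],[0,0,0.36],[0,0,0.54],[0,0,0.72],[0,0,0.9],[0,0,1.08],[0,0,1.26],[0,0,1.44]]}' 0
python3 -m pendant '{"dp":[[0,0,0.02],[0,0,0.04],[0,0,0.04],[0,0,0.04]],"rotation":[[0,0,0.131],[0,0,0.131],[0,0,0.131],[0,0,0.131]]}' 0
python3 - <<'E'
from h import *
c=snap('wrist','w3');c=snap('scene','s3');o=get_obs();print(o['tool_pos'],o['tcp_rot'],o['contact_force'],o['joint_positions'])
a=load('w3')['pixels'][100:,120:520,::-1];b=cv2.resize(c['pixels'][210:400,300:480,::-1],(360,380),interpolation=cv2.INTER_CUBIC)
cv2.imwrite('pics/c3.png',np.hstack([a,b]))
E
```

```text
time: 3.0
tool_pos: [549.5, 201.3, 177.7]
tcp_rot: [-3.141, -0.002, -0.026]
contact_force: [-0.1, -0.8, 0.4]
grip_width: 0.5
finger_force: 0.0
time: 3.5
tool_pos: [549.9, 199.9, 137.9]
tcp_rot: [-3.141, -0.002, -0.152]
contact_force: [-0.5, -0.4, -0.2]
grip_width: 0.2
finger_force: 0.0
[549.9745746  199.53585813 138.01329902] [-3.14062265e+00 -2.15250359e-03 -1.52670340e-01] [-0.10807748  0.2972462   0.77241793] [2.17010223e-01 5.29371706e-01 1.48130921e+00 1.40227604e-04
 1.12855417e+00 1.94041598e+00]
```

View pics/c3.png

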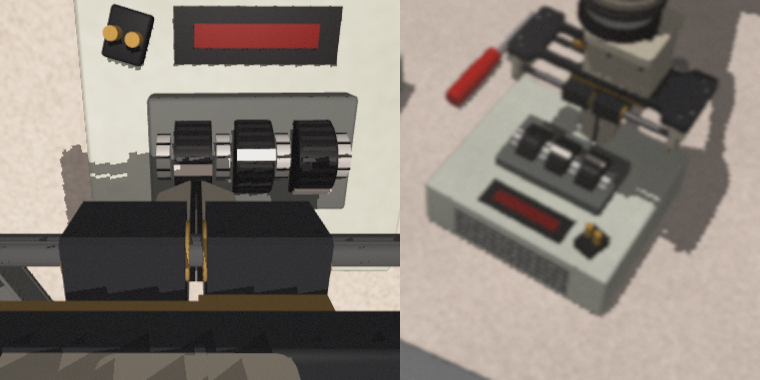

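Fingertip stands over the left wheel, at column 196 against the wheel centre at 193. I'll descend and feel for contact.

```bash
python3 -m pendant '{"dp":[[0,0,0.01],[0,0,0.018],[0,0,0.022],[0,0,0.024]],"rotation":[[0,0,0],[0,0,0],[0,0,0],[0,0,0]]}' 0
python3 -m pendant '{"dp":[[0,0,0.002],[0,0,0.004],[0,0,0.004]],"rotation":[[0,0,0],[0,0,0],[0,0,0]]}' 0
```

```text
time: 4.1
tool_pos: [549.2, 199.0, 112.3]
tcp_rot: [3.141, 0.001, -0.153]
contact_force: [0.5, 0.2, 0.6]
grip_width: 0.4
finger_force: 0.0
time: 4.47
tool_pos: [549.3, 199.0, 108.7]
tcp_rot: [-3.142, 0.0, -0.153]
contact_force: [-0.9, -0.2, 0.5]
grip_width: 0.6
finger_force: 0.0
```

```bash
python3 -m pendant '{"dp":[[0,0,0.002],[0,0,0.003],[0,0,0.003]],"rotation":[[0,0,0],[0,0,0],[0,0,0]]}' 0
```

```text
time: 4.85
tool_pos: [549.3, 199.1, 105.6]
tcp_rot: [-3.142, 0.0, -0.153]
contact_force: [0.2, 0.1, 1.6]
grip_width: 0.6
finger_force: 0.0
```

```bash
python3 -m pendant '{"dp":[[0,0,0.001],[0,0,0.002],[0,0,0.002]],"rotation":[[0,0,0],[0,0,0],[0,0,0]]}' 0
```

```text
time: 5.22
tool_pos: [549.5, 199.1, 104.0]
tcp_rot: [-3.141, -0.0, -0.153]
contact_force: [-0.7, 0.4, 3.0]
grip_width: 0.4
finger_force: 1.5
```

```bash
python3 -m pendant '{"dp":[[0,0,0.001],[0,0,0.001],[0,0,0.001]],"rotation":[[0,0,0],[0,0,0],[0,0,0]]}' 0
```

```text
time: 5.6
tool_pos: [549.5, 199.1, 102.9]
tcp_rot: [-3.141, -0.0, -0.153]
contact_force: [-0.8, 0.3, 3.2]
grip_width: 0.6
finger_force: 2.2
```

```bash
python3 -m pendant '{"dp":[[0,0,0.001],[0,0,0.002],[0,0,0.002]],"rotation":[[0,0,0],[0,0,0],[0,0,0]]}' 0
```

```text
time: 5.98
tool_pos: [549.5, 199.1, 101.1]
tcp_rot: [-3.141, -0.001, -0.153]
contact_force: [-1.5, -0.5, 7.1]
grip_width: 0.2
finger_force: 3.5
```

```bash
python3 -m pendant '{"dp":[[0,0,0.001],[0,0,0.001]],"rotation":[[0,0,0],[0,0,0]]}' 0
```

```text
time: 6.22
tool_pos: [549.5, 199.1, 100.3]
tcp_rot: [-3.141, -0.001, -0.153]
contact_force: [-2.1, 0.2, 8.3]
grip_width: 0.5
finger_force: 4.1
```

```bash
python3 -m pendant '{"dp":[[0.002,0,0],[0.004,0,0],[0.006,0,0],[0.008,0,0],[0.010,0,0],[0.012,0,0],[0.013,0,0],[0.013,0,0]],"rotation":[[0,0,0],[0,0,0],[0,0,0],[0,0,0],[0,0,0],[0,0,0],[0,0,0],[0,0,0]]}' 0
```

```text
time: 7.22
tool_pos: [562.4, 197.2, 100.3]
tcp_rot: [-3.141, -0.001, -0.153]
contact_force: [-1.5, -0.0, 7.5]
grip_width: 0.3
finger_force: 4.0
```

```bash
python3 -m pendant '{"dp":[[0,0,-0.008],[-0.005,0,-0.012],[-0.010,0,-0.012],[-0.010,0,-0.008],[-0.010,0,-0.004],[-0.010,0,-0.002],[-0.010,0,0],[-0.010,0,0]],"rotation":[[0,0,0],[0,0,0],[0,0,0],[0,0,0],[0,0,0],[0,0,0],[0,0,0],[0,0,0]]}' 0
```

```text
time: 8.22
tool_pos: [552.6, 198.6, 100.4]
tcp_rot: [-3.141, -0.001, -0.153]
contact_force: [-1.8, -1.5, 7.4]
grip_width: 0.4
finger_force: 4.1
```

```bash
python3 -m pendant '{"dp":[[0.002,0,0],[0.004,0,0],[0.006,0,0],[0.006,0,0],[0.006,0,-0.008],[0.006,0,-0.016]],"rotation":[[0,0,0],[0,0,0],[0,0,0],[0,0,0],[0,0,0],[0,0,0]]}' 0
```

```text
time: 8.98
tool_pos: [558.1, 197.6, 115.8]
tcp_rot: [3.141, 0.001, -0.153]
contact_force: [0.6, 0.7, 0.8]
grip_width: 0.3
finger_force: 0.0
```

```bash
python3 -m pendant '{"dp":[[0.001,0.018,0],[0.003,0.035,0],[0.003,0.035,0.006],[0.003,0.035,0.010],[0.003,0.035,0.012],[0.003,0.035,0.013],[0.003,0.035,0.013]],"rotation":[[0,0,0],[0,0,0],[0,0,0],[0,0,0],[0,0,0],[0,0,0],[0,0,0]]}' 0
```

```text
time: 9.85
tool_pos: [555.8, 162.6, 103.0]
tcp_rot: [3.141, -0.0, -0.153]
contact_force: [-1.7, -3.6, 4.3]
grip_width: 0.6
finger_force: 2.2
```

```bash
python3 -m pendant '{"dp":[[0,0,0.001],[0,0,0.002],[0,0,0.003],[0,0,0.003]],"rotation":[[0,0,0],[0,0,0],[0,0,0],[0,0,0]]}' 0
```

```text
time: 10.35
tool_pos: [556.0, 162.6, 100.4]
tcp_rot: [-3.141, -0.001, -0.153]
contact_force: [-1.6, -3.2, 8.6]
grip_width: 0.5
finger_force: 4.0
```

```bash
python3 -m pendant '{"dp":[[-0.002,0,0],[-0.004,0,0],[-0.006,0,0],[-0.008,0,0],[-0.010,0,0],[-0.012,0,0],[-0.0135,0,0],[-0.0135,0,0]],"rotation":[[0,0,0],[0,0,0],[0,0,0],[0,0,0],[0,0,0],[0,0,0],[0,0,0],[0,0,0]]}' 0
```

```text
time: 11.35
tool_pos: [544.1, 164.4, 100.9]
tcp_rot: [-3.141, -0.004, -0.153]
contact_force: [0.4, -5.1, 7.4]
grip_width: 0.3
finger_force: 3.7
```

```bash
python3 -m pendant '{"dp":[[0,0,-0.008],[0.007,0,-0.012],[0.0135,0,-0.012],[0.0135,0,-0.008],[0.0135,0,-0.004],[0.0135,0,-0.002],[0.0135,0,0],[0.0135,0,0]],"rotation":[[0,0,0],[0,0,0],[0,0,0],[0,0,0],[0,0,0],[0,0,0],[0,0,0],[0,0,0]]}' 0
```

```text
time: 12.35
tool_pos: [555.9, 162.7, 100.4]
tcp_rot: [-3.141, -0.001, -0.153]
contact_force: [-1.2, -0.9, 8.7]
grip_width: 0.2
finger_force: 4.0
```

```bash
python3 -m pendant '{"dp":[[-0.002,0,0],[-0.004,0,0],[-0.006,0,0],[-0.008,0,0],[-0.010,0,0],[-0.012,0,0],[-0.0135,0,0],[-0.0135,0,0]],"rotation":[[0,0,0],[0,0,0],[0,0,0],[0,0,0],[0,0,0],[0,0,0],[0,0,0],[0,0,0]]}' 0
```

```text
time: 13.35
tool_pos: [543.8, 164.5, 101.0]
tcp_rot: [-3.141, -0.004, -0.153]
contact_force: [0.9, -1.5, 7.2]
grip_width: 0.7
finger_force: 3.6
```

```bash
python3 -m pendant '{"dp":[[0,0,-0.008],[0,0,-0.016],[0,0.018,-0.016],[0,0.036,-0.016],[0,0.036,-0.010],[0,0.036,-0.006],[0,0.036,-0.003],[0,0.036,-0.003]],"rotation":[[0,0,0],[0,0,0],[0,0,0],[0,0,0],[0,0,0],[0,0,0],[0,0,0],[0,0,0]]}' 0
```

```text
time: 14.35
tool_pos: [536.9, 129.0, 102.7]
tcp_rot: [3.141, 0.0, -0.153]
contact_force: [-2.1, -3.9, 3.9]
grip_width: 0.6
finger_force: 2.4
```

```bash
python3 -m pendant '{"dp":[[0,0,0.001],[0,0,0.002],[0,0,0.003],[0,0,0.003]],"rotation":[[0,0,0],[0,0,0],[0,0,0],[0,0,0]]}' 0
```

```text
time: 14.85
tool_pos: [537.2, 129.0, 100.5]
tcp_rot: [3.141, -0.001, -0.153]
contact_force: [-2.3, -3.6, 8.1]
grip_width: 0.6
finger_force: 4.0
```

```bash
python3 -m pendant '{"dp":[[0.002,0,0],[0.004,0,0],[0.006,0,0],[0.008,0,0],[0.010,0,0],[0.012,0,0],[0.0135,0,0],[0.0135,0,0]],"rotation":[[0,0,0],[0,0,0],[0,0,0],[0,0,0],[0,0,0],[0,0,0],[0,0,0],[0,0,0]]}' 0
```

```text
time: 15.85
tool_pos: [550.7, 127.0, 100.6]
tcp_rot: [3.141, -0.001, -0.153]
contact_force: [-2.0, -3.7, 7.6]
grip_width: 0.5
finger_force: 3.9
```

```bash
python3 -m pendant '{"dp":[[0,0,-0.008],[-0.007,0,-0.012],[-0.0135,0,-0.012],[-0.0135,0,-0.008],[-0.0135,0,-0.004],[-0.0135,0,-0.002],[-0.0135,0,0],[-0.0135,0,0]],"rotation":[[0,0,0],[0,0,0],[0,0,0],[0,0,0],[0,0,0],[0,0,0],[0,0,0],[0,0,0]]}' 0
```

```text
time: 16.85
tool_pos: [537.5, 129.2, 100.3]
tcp_rot: [-3.141, -0.001, -0.153]
contact_force: [-2.7, 0.6, 7.9]
grip_width: 0.7
finger_force: 4.1
```

```bash
python3 -m pendant '{"dp":[[0.002,0,0],[0.004,0,0],[0.006,0,0],[0.008,0,0],[0.010,0,0],[0.012,0,0],[0.0135,0,0],[0.0135,0,0]],"rotation":[[0,0,0],[0,0,0],[0,0,0],[0,0,0],[0,0,0],[0,0,0],[0,0,0],[0,0,0]]}' 0
```

```text
time: 17.85
tool_pos: [551.0, 127.2, 100.5]
tcp_rot: [-3.141, -0.001, -0.153]
contact_force: [-2.0, 1.5, 8.3]
grip_width: 0.3
finger_force: 4.0
```

```bash
python3 -m pendant '{"dp":[[0,0,-0.01],[0,0,-0.04],[-0.03,-0.018,-0.076],[-0.077,-0.036,-0.076],[-0.077,-0.036,-0.076],[-0.077,-0.036,-0.076]],"rotation":[[0,0,0],[0,0,0],[0,0,0],[0,0,0],[0,0,0],[0,0,0]]}' 0
python3 - <<'E'
from h import *
c=snap('wrist','w4');p=c['pixels'][:,:,::-1];print(c['obs']['tool_pos'],c['obs']['tcp_rot'])
a=proj(c,np.array([549,164,100]));print(a);u,v=map(int,a);v0=max(0,v-70)
q=cv2.resize(p[v0:v0+145,u-100:u+100],None,fx=4,fy=4,interpolation=cv2.INTER_CUBIC);print(u-100,v0)
cv2.imwrite('pics/w4z.png',q)
E
```

```text
time: 18.6
tool_pos: [480.2, 174.3, 175.8]
tcp_rot: [3.142, -0.001, -0.153]
contact_force: [1.5, 0.5, -0.4]
grip_width: 0.6
finger_force: 0.0
[480.23702751 174.29912602 175.81419592] [ 3.14156066e+00 -6.85315357e-04 -1.52739638e-01]
(np.float64(315.9236405455644), np.float64(146.8896571870721))
215 76
```

View pics/w4z.png

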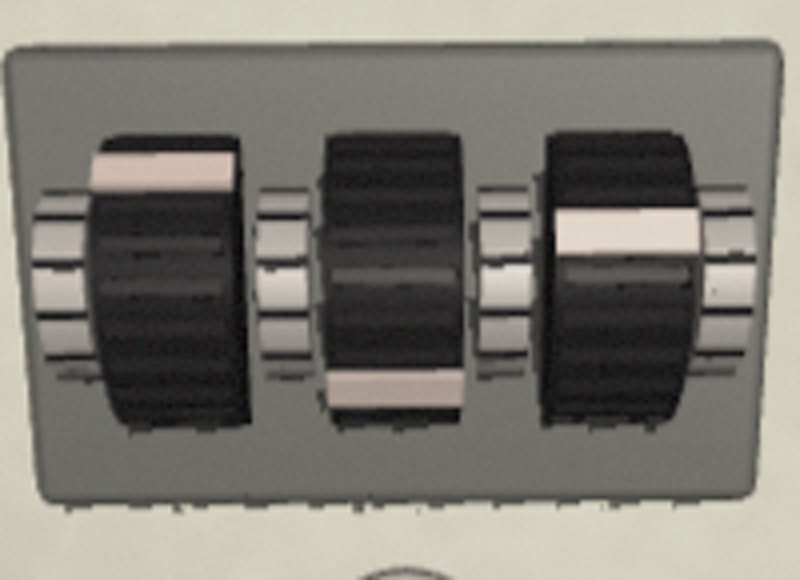

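```bash
cat > ang.py <<'E'
from h import *
from scipy.optimize import least_squares
def run(n,ou,ov,k,W,psi=-.152):
    c=load(n);C=pose(c)[:3,3]
    ex=np.array([np.cos(psi),np.sin(psi),0]);ey=np.array([-np.sin(psi),np.cos(psi),0]);ez=np.array([0,0,1.])
    def f(p):
        r=[]
        for i,(t,bo,b) in enumerate(W):
            A=np.array([549,164,p[4]])+ey*36*(1-i)+ex*p[3]
            d=C-A;dx,dz=d@ex,d@ez;g=np.arctan2(dx,dz);al=np.arccos(24/np.hypot(dx,dz))
            P=lambda a:(proj(c,A+24*(np.sin(a)*ex+np.cos(a)*ez))[1]-ov)*k
            r+=[P(g+al)-t,P(g-al)-bo,P(p[i])-b]
        return np.array(r)/k
    s=least_squares(f,[.8,-.8,.3,0,80]);print('dx,z',s.x[3:],'numbers',2.5+np.degrees(s.x[:3])/30);print(f(s.x).round(1))
E
python3 -c "
from ang import *
run('w4',215,76,4,[(135,425,172),(133,425,389),(133,420,231)])
c=load('w4')
for s in (-1,0,1): print(proj(c,(T_tool(c['obs'])@[9.5*s,0,0,1])[:3]))
import cv2
v=c['pixels'][200:300,280:352,::-1];cv2.imwrite('pics/t4.png',v)"
```

```text
dx,z [-0.72890575 78.55460226] numbers [4.06363128 1.08988883 3.20740854]
[-0.3 -0.4  0.   0.2 -0.4 -0.   0.2  0.8  0. ]
(np.float64(316.3995453645374), np.float64(319.3965816730929))
(np.float64(316.4272740188214), np.float64(301.9975714275872))
(np.float64(316.45591485675214), np.float64(284.0261896397905))
```

The view shows the bars at rows 172 (left), 389 (middle) and 231 (right) of the crop, which gives 4.06, 1.09 and 3.21. I'll nudge the right wheel back by about 0.2.

```bash
python3 -m pendant '{"dp":[[0.04,0.018,0],[0.071,0.036,0.02],[0.071,0.036,0.045],[0.071,0.036,0.062],[0.071,0.036,0.070],[0.071,0.036,0.073],[0.071,0.036,0.0755],[0.071,0.036,0.076]],"rotation":[[0,0,0],[0,0,0],[0,0,0],[0,0,0],[0,0,0],[0,0,0],[0,0,0],[0,0,0]]}' 0
python3 -m pendant '{"dp":[[-0.001,0,0],[-0.002,0,0],[-0.003,0,0],[-0.003,0,0],[-0.003,0,-0.01],[-0.003,0,-0.04],[-0.035,-0.018,-0.076],[-0.072,-0.036,-0.076]],"rotation":[[0,0,0],[0,0,0],[0,0,0],[0,0,0],[0,0,0],[0,0,0],[0,0,0],[0,0,0]]}' 0
python3 -m pendant '{"dp":[[0,0,0],[0,0,0]],"rotation":[[0,0,0],[0,0,0]]}' 0
python3 - <<'E'
from h import *
c=snap('wrist','w5');p=c['pixels'][:,:,::-1];print(c['obs']['tool_pos'],c['obs']['tcp_rot'])
q=cv2.resize(p[76:296,215:415],None,fx=2.7,fy=2.7,interpolation=cv2.INTER_CUBIC)
cv2.imwrite('pics/w5z.png',q)
E
```

```text
time: 19.65
tool_pos: [545.0, 127.2, 101.0]
tcp_rot: [3.141, -0.002, -0.153]
contact_force: [-3.0, -4.3, 6.7]
grip_width: 0.1
finger_force: 3.6
time: 20.65
tool_pos: [480.0, 175.6, 179.0]
tcp_rot: [-3.138, -0.006, -0.154]
contact_force: [-0.5, 0.5, -0.1]
grip_width: 0.4
finger_force: 0.0
time: 20.9
tool_pos: [479.2, 174.7, 176.2]
tcp_rot: [-3.141, -0.001, -0.153]
contact_force: [0.7, 0.4, -1.0]
grip_width: 0.3
finger_force: 0.0
[479.22479851 174.70714851 176.19427656] [-3.14108535e+00 -1.00305232e-03 -1.52651566e-01]
```

View pics/w5z.png

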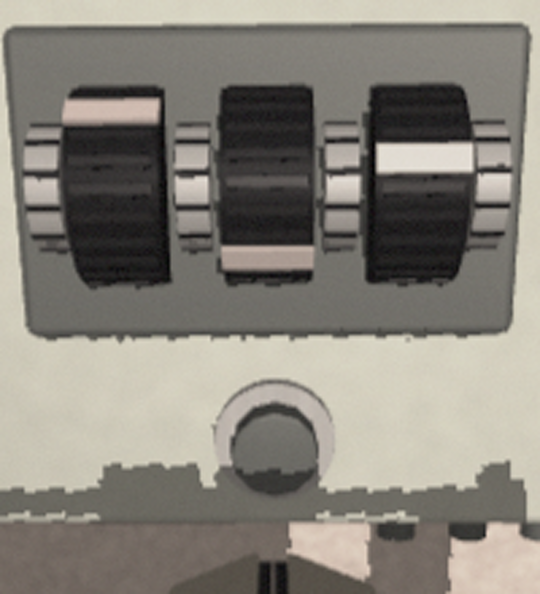

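```bash
python3 -c "
from ang import *
run('w5',215,76,2.7,[(86,283,112),(86,283,258),(85,281,157)])
c=load('w5');print(atz(c,215+275/2.7,76+449/2.7,88),T_tool(c['obs'])[:3,:3])"
```

```text
dx,z [-0.75513219 79.87132835] numbers [4.04747849 1.11213587 3.10343562]
[-0.1 -0.3  0.  -0.1 -0.2 -0.   0.3  0.5  0. ]
[481.66424576 173.9155349   88.        ] [[ 9.88370860e-01 -1.52058874e-01  1.06852788e-03]
 [-1.52059320e-01 -9.88371308e-01  3.48878946e-04]
 [ 1.00305216e-03 -5.07301406e-04 -9.99999368e-01]]
```

Wheels read 4.05, 1.11 and 3.10, all clearly on 4-1-3. The button top is at crop (275,449), almost directly under the tool. I'll press it.

```bash
python3 -m pendant '{"dp":[[0.002,0,0.03],[0.002,0,0.06],[0.002,0,0.075],[0.002,0,0.083],[0.002,0,0.086],[0.002,0,0.088],[0.002,0,0.089],[0.002,0,0.089]],"rotation":[[0,0,0],[0,0,0],[0,0,0],[0,0,0],[0,0,0],[0,0,0],[0,0,0],[0,0,0]]}' 0
python3 -m pendant '{"dp":[[0,0,0.001],[0,0,0.002],[0,0,0.003],[0,0,0.003]],"rotation":[[0,0,0],[0,0,0],[0,0,0],[0,0,0]]}' 0
```

```text
time: 21.95
tool_pos: [481.3, 174.3, 87.3]
tcp_rot: [-3.141, -0.002, -0.153]
contact_force: [1.2, -1.2, 0.9]
grip_width: 0.7
finger_force: 0.8
time: 22.45
tool_pos: [481.3, 174.3, 84.0]
tcp_rot: [-3.141, -0.001, -0.153]
contact_force: [2.7, 0.2, 2.9]
grip_width: 0.4
finger_force: 1.9
```

```bash
python3 -m pendant '{"dp":[[0,0,0.001],[0,0,0.002],[0,0,0.0025],[0,0,0.0025],[0,0,0.0025]],"rotation":[[0,0,0],[0,0,0],[0,0,0],[0,0,0],[0,0,0]]}' 0
```

```text
time: 23.08
tool_pos: [481.2, 174.3, 81.5]
tcp_rot: [-3.141, -0.001, -0.153]
contact_force: [2.3, -0.1, 6.5]
grip_width: 0.6
finger_force: 2.8
```

```bash
python3 -m pendant '{"dp":[[0,0,0.0005],[0,0,0.0005]],"rotation":[[0,0,0],[0,0,0]]}' 0
python3 -m pendant '{"dp":[[0,0,-0.004],[0,0,-0.01],[0,0,-0.04],[0,0,-0.095],[0,0,-0.095],[0,0,-0.095]],"rotation":[[0,0,0],[0,0,0],[0,0,0],[0,0,0],[0,0,0],[0,0,0]]}' 0
python3 - <<'E'
from h import *
c=snap('wrist','w6')
cv2.imwrite('pics/w6z.png',cv2.resize(c['pixels'][60:300,180:450,::-1],None,fx=2.2,fy=2.2,interpolation=cv2.INTER_CUBIC))
E
```

```text
time: 23.32
tool_pos: [481.3, 174.3, 81.2]
tcp_rot: [-3.141, -0.001, -0.153]
contact_force: [2.3, -0.0, 7.3]
grip_width: 0.5
finger_force: 3.7
time: 24.08
tool_pos: [479.5, 174.1, 174.9]
tcp_rot: [3.141, 0.002, -0.153]
contact_force: [0.2, -0.4, -1.0]
grip_width: 0.8
finger_force: 0.0
```

View pics/w6z.png

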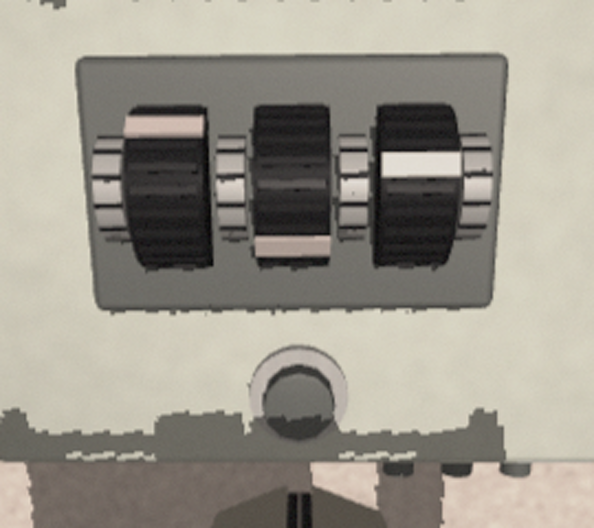

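The bars are unchanged at crop rows 126, 246 and 164. The button, at (298,402), is back up, and the arm is clear.

```bash
python3 -c "
from plant import workorder
print(workorder.close_job())"
```

```text
the job is handed in; nothing more can be done
None
```

I dialled the counter to 4-1-3 (the wheels read 4.05, 1.11 and 3.10 by camera), then pressed the load button about 7 mm down and let it go. Force readings on wheels and button stayed under about 10 N, I did not touch the timer or the other items, and I handed the job in at about 24 s.

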